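# Lock the lid of the pressure cooker

### The job

The pressure cooker's lid has been laid on crooked: its lugs ride on top of the pot's rim, so it sits high and holds nothing. Turn the lid anticlockwise (seen from above) until it drops down over the rim, turn it back clockwise under the rim to its stop, with its handle squarely above the pot's handle, and then slide the catch on the lid's handle fully in towards the pot. Do not force anything, and leave the garlic, the lemon and the wooden spoon where they lie.

Things in the scene. Friction and masses are not known exactly. Their poses are not given: they have to be found in the camera images.
- cooker: Pot of a steel pressure cooker, 200 mm across its rim, on a cork mat; held firmly, it cannot move. Origin on its axis at the worktop, z up. Its long black handle points along its +x: 117 to 255 mm from the axis, 26 mm wide, top 92 mm above the worktop. A short black side handle is opposite, up to 132 mm from the axis.
- cooker_rim (a point): Centre of the pot's mouth at the rim's top, 100 mm above the worktop; axes as the pot's. The rim is a 4 mm thick flange with six gaps, hidden under the lid. The lid drops through them at one place, to be found by feel, where its handle is between 15 and 40 degrees anticlockwise, seen from above, of the pot's handle; each gap is some 6 degrees wider than a lug, and a stop lies just past it.
- cooker_grip (a point): Middle of the pot's long handle, half-way up it, 185 mm from the pot's axis, 81 mm above the worktop. On the handle's top, 118 to 134 mm from the axis, stands a steel fork, 9 mm high, with a 14 mm wide mouth that faces outwards: the lid's catch runs into it.
- cooker_lid: The loose steel lid, 213 mm across, about 0.6 kg, valve knob in the middle (22 mm wide, top 42 mm above the underside). Origin on its axis at its underside, z up, long black handle along +x. Six lugs inside its skirt ride on the pot's flange at first: underside 110 mm above the worktop, handle within 18 degrees of the pot's on either side. Once down, the underside is 100 mm above the worktop.
- lid_grip (a point): Middle of the lid's long handle, half-way up, 185 mm from the lid's axis; axes as the lid's. The handle runs 116 to 256 mm from the axis, 26 mm wide, 20 mm high. The lid turns with 1 to 5 N here, has 2 mm sideways play, and once down turns clockwise, its lugs under the flange with 2 mm play, to a hard stop where the two handles lie one above the other.
- catch (a joint): Travel of the sliding catch on top of the lid's handle: 0 fully out, 0.016 m fully in (towards the lid's middle). It stays where it is left and moves with 2 to 4 N. Its pin, 8 mm thick, hangs 9 mm below the lid's handle and enters the pot's fork only if the lid is down and the handles are in line.
- catch_button (a point): Centre of the catch's grey ribbed button: 22 mm long (along the handle), 16 mm wide, top 12 mm above the top of the lid's handle; 158 mm from the lid's axis when out, 142 mm when in. Axes as the lid's.
- garlic: A garlic bulb, 56 mm, on the worktop in front and to the right of the pot; leave it alone. Origin at its underside.
- lemon: A lemon, 71 x 53 x 51 mm, on the worktop in front of the chopping board; leave it alone. Origin at its underside.
- wooden_spoon: A wooden spoon, 310 mm long and 14 mm high, lying along the worktop's front edge to the right; leave it alone. Origin at its underside, in the middle.

How it is judged:
On the way, in this order (a step that is already met when the one before it is completed fails the run):
1. the lid has dropped through the gaps: its underside lies on the rim, level (z of cooker_lid in the frame of cooker below 0.1025 m and angle between cooker_lid's own z axis and vertical below 0.03 rad), for 0.1 s.
2. the lid is turned home under the rim: its handle is within 2.5 degrees of the pot's handle (z of cooker_lid in the frame of cooker below 0.1035 m and angle between the x axis of cooker_lid and the x axis of cooker, either way round below 0.044 rad and horizontal distance between lid_grip and cooker_grip below 0.012 m), for 0.1 s.
At the end, for the whole second after the job is handed in: The lid lies down on the rim (underside within 3.5 mm of the rim's top, level), its handle within 2.5 degrees of the pot's handle and above it, the catch is in by at least 13 of its 16 mm, and all is at rest (all of step 2 and angle between cooker_lid's own z axis and vertical below 0.03 rad and value of joint catch above 0.013 m and linear speed of cooker_lid below 0.02 m/s); the robot touches nothing.
It fails at once if the lid or its catch is forced: more than 60 N from the robot (contact force between any of the fingers, the arm and cooker_lid above 60 N).
It fails at once if the pot is pushed with more than 60 N (contact force between the fingers and cooker above 60 N).
It fails at once if the garlic, the lemon or the wooden spoon is moved by more than 4 cm (distance of any of garlic, lemon, wooden_spoon from where it was at the start of the episode above 0.04 m).
It also fails if it takes over 51 s, if anything falls off the work surface, if the arm or the gripper's body presses on something with over 40 N, if the wrist force passes 120 N, or if a joint passes its speed limit or range.

### The arm

A 7-joint arm with a two-finger parallel gripper is mounted at the origin on a cart in front of the work surface, level with it; the furniture and walls round the work are solid. World frame = base frame: x ahead of the robot, y to its left, z up, the work surface at z = 0. Lengths are in m, angles in rad, forces in N, time in s.
With the tool pointing down it reaches from about 0.35 to 0.9 m from the base axis. Payload 8.1 kg.
Tool frame: the origin (TCP) lies midway between the tips of the shut fingers; the grasp point (between the pads) lies 19 mm behind it; z points along the fingers, y is the line along which they close (so a half turn about z gives the same grasp; the last joint's range is limited). The gripper opens to 85 mm and grips with 20 to 120 N. Pads are 22 mm wide; open, the fingers measure 114 mm over their backs; the gripper's body (76 mm by 85 mm) begins 54 mm behind the grasp point. The pads swing forward as they close: fully open they stand 13 mm farther back than shut.
Start: joints at [-1.338, 0.434, 0.025, 1.573, -0.012, 1.134, -0.075], TCP at [0.206, 0.59, 0.231] pointing down, gripper open.
Joint ranges: [-2.62, 2.62], [-0.44, 2.09], [-1.27, 1.32], [0.08, 2.57], [-1.32, 4.46], [0.12, 2], [-2.74, 2.74]. Speed limits (rad/s): [2.22, 2.22, 3.01, 3.01, 3.14, 3.14, 3.14].

### API

Orientations are given as a unit quaternion [w, x, y, z].
In Python, from station import sensors, cams, order gives the robot as it stands. The module is installed in compiled form; this text tells all that it offers.
- The arm moves only by the shell command python3 -m handwheel 'ROWS'. ROWS is JSON, a list of rows, each an object with "slide": the shift along the tool's x, y, z in cm, a list of three; "dr": the turn, a rotation vector about the tool's x, y, z in degrees, a list of three; "hand": the opening, from -1 (shut) to 1 (fully open). In form: [{"slide": [x, y, z], "dr": [ax, ay, az], "hand": hand}, ...]. A call has 1 to 20 rows; each row is the pose to reach, as a shift and turn from the pose commanded when the call began, along the tool's axes at that moment; what a row does not reach only later rows make up. A row lasts 1/8 s, in which the tool goes at most 62.5 mm and 10.7 degrees, less where a joint would pass 70% of its speed; a pose out of reach is approached as far as the arm can. A call with a gripper value outside its range is refused whole. The fingers move at their own pace and stop on an object; the grip force is fixed at half the most. Time passes only in rows, so rows that repeat a pose let the fingers close. It gives the time, the measured TCP pose, the force, the opening and the grip force at its end, in the units of the state.
- sensors.sense(): the state, without advancing time (a new reading comes with each control period).
- cams.camera(name): name is "scene" or "top" or "wrist"; returns a dict with "color" (420x560x3 uint8, red, green, blue), "fx", "fy", "cx", "cy" (pixels), "dist_coeffs" ([k1, k2, p1, p2, k3] as OpenCV has them; the pictures are not rectified), "world_to_cam" (4x4, takes a point from world to camera coordinates). Camera axes: x right, y up, looking along -z (the intrinsics and any distortion apply to the point x, -y, -z); pixel columns grow to the right and rows downward; lengths in m; the calibration is good to about 2 mm. A picture is of the moment at which its call begins. There is no depth.
- order.finish_job(): hands the job in; it is judged then, once.
The state is a dict: "time": time; "joint_positions": joint angles; "joint_velocities": joint speeds; "tau": joint torques, N m; "eef_pos": TCP position; "orientation": TCP orientation; "wrist_force": force on the tool from outside, world axes, zero at the start; "wrist_torque": the same for the moment, N m; "grip_width": finger opening in m; "gripper_force": force on a finger pad.
Only numpy, scipy, OpenCV 4.12 (cv2) and the standard library are available. Lean on these libraries where they do the work, as an engineer would, in place of code of your own. Each camera call takes 0.05 s, during which the arm holds its last target. There are 200 camera calls.

## Working session

There is one attempt and no reset: what is moved stays moved. The work goes in short steps, Python scripts to look and compute and a shell command to move; the robot and the scene stay as the last step left them, time stands still between calls to the robot, and variables do not carry over. Pictures are saved under pics/ and viewed, at most 10 in all, crops included, and the job is handed in when it is done.

```bash
mkdir -p pics
cat > h.py <<'E'
import numpy as np, cv2
from station import sensors, cams, order
def snap(n,f):
    c=cams.camera(n); cv2.imwrite('pics/'+f,c['color'][:,:,::-1]); np.save('pics/'+f+'.npy',c,allow_pickle=True); return c
def load(f): return np.load('pics/'+f+'.npy',allow_pickle=True).item()
def ray(c,u,v,z):
    K=np.array([[c['fx'],0,c['cx']],[0,c['fy'],c['cy']],[0,0,1.]])
    p=cv2.undistortPoints(np.array([[[u,v]]],float),K,np.array(c['dist_coeffs'],float))[0,0]
    M=np.array(c['world_to_cam']); R=M[:3,:3]; o=-R.T@M[:3,3]
    d=R.T@np.array([p[0],-p[1],-1]); return o+d*(z-o[2])/d[2]
E
python3 - <<'E'
from h import *
a=snap('top','t1.png')['color'];b=snap('scene','s1.png')['color']
s=sensors.sense();print(s)
E
```

```text
{'time': 0.1, 'joint_positions': array([-1.33762028,  0.4351662 ,  0.0249899 ,  1.5739828 , -0.01158336,
        1.13398891, -0.07510236]), 'joint_velocities': array([ 0.00033009, -0.00232028,  0.00174424, -0.00305004, -0.00106672,
       -0.00048104, -0.00119568]), 'tau': array([ 2.79271284e-03, -6.71748090e+01,  1.02783032e+00, -3.16904140e+01,
        1.57282728e-02,  7.11802917e-03,  3.29648594e-05]), 'eef_pos': array([0.20585739, 0.5896627 , 0.23060564]), 'orientation': array([-4.24672768e-05,  1.67139478e-01,  9.85933012e-01, -6.99018478e-04]), 'wrist_force': array([ 0.52158402,  0.25053452, -0.03953367]), 'wrist_torque': array([-0.00890385, -0.01059761, -0.03111191]), 'gripper_force': 0.0, 'grip_width': 0.08554779234510428}
```

View pics/t1.png

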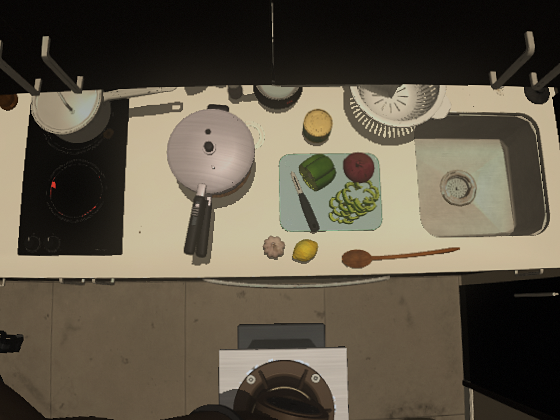

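View pics/s1.png

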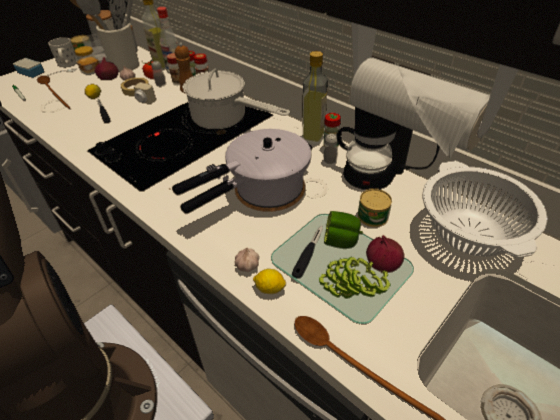

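The top view shows the cooker lid centred near (211,150), knob (209,147), with two black handles running down to about (190,252) and (205,258). The garlic is at (273,247), the lemon at (305,250) and the spoon at (400,257). I'll zoom in on the handles.

Run:
```python
from h import *
c=load('t1.png');i=c['color'][:,:,::-1]
cv2.imwrite('pics/t1c.png',cv2.resize(i[95:275,150:310],None,fx=3.3,fy=3.3,interpolation=cv2.INTER_CUBIC))
M=c['world_to_cam'];print(-M[:3,:3].T@M[:3,3],c['fx'])
print(ray(c,209,147,.152),ray(c,273,247,.03),ray(c,305,250,.03),ray(c,355,258,.01))
```

```text
[0.27628724 0.00821587 1.25365293] 494.2370191663237
[0.62220908 0.16303862 0.152     ] [0.39925938 0.01843649 0.03      ] [ 0.39039359 -0.06083559  0.03      ] [ 0.36948638 -0.18793859  0.01      ]
```

View pics/t1c.png

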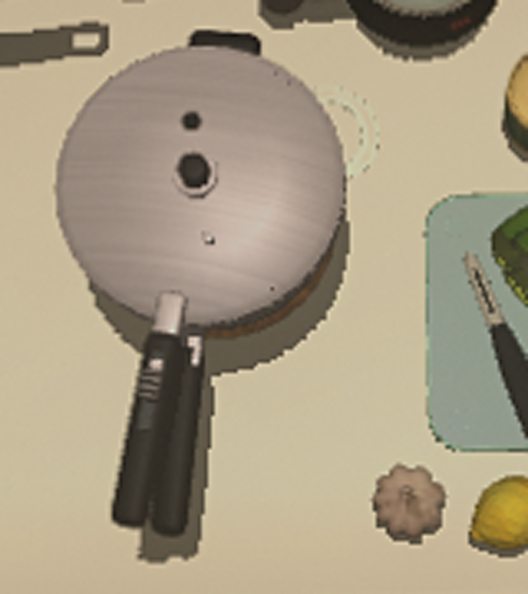

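Run:
```python
from h import *
c=load('t1.png')
def P(n,x,y,z):
    p=ray(c,150+x/3.3,95+y/3.3,z);print(n,p.round(4));return p[:2]
k=P('knob',193,172,.152);m=P('rim',201,186,.113)
for x,y in((57,186),(345,186),(201,47)):P('edge',x,y,.113)
s=P('side',226,38,.085)
pe=P('potend',170,533,.088);P('garlic',408,503,.02)
le=P('lidend',131,522,.128);ls=P('lidstart',172,297,.13);b=P('button',150,378,.144)
o=(k+m)/2
for n,q in(('side',s),('potend',pe),('lidend',le),('lidstart',ls),('button',b)):
    d=q-o;print(n,np.hypot(*d).round(4),np.degrees(np.arctan2(d[1],d[0])).round(2))
```

```text
knob [0.6219 0.1642 0.152 ]
rim [0.6234 0.1638 0.113 ]
edge [0.6257 0.2698 0.113 ]
edge [0.6215 0.0587 0.113 ]
edge [0.7313 0.1654 0.113 ]
side [0.7494 0.1502 0.085 ]
potend [0.3734 0.1872 0.088 ]
garlic [0.3992 0.0169 0.02  ]
lidend [0.378  0.2084 0.128 ]
lidstart [0.5368 0.1811 0.13  ]
button [0.4763 0.1936 0.144 ]
side 0.1275 -6.22
potend 0.2504 174.67
lidend 0.2486 169.72
lidstart 0.0875 168.72
button 0.1493 168.57
```

The crop shows the lid handle on the left, carrying the grey button at crop (150,378), and the pot handle on the right. The lid sits about 5° clockwise of the pot handle and has to turn image-right, past it. I won't grip the handle. I'll straddle it with half-open fingers at r≈205 mm.

```bash
python3 -m handwheel '[{"slide":[-33,-29.5,0],"dr":[0,0,-8.4],"hand":1},{"slide":[-33,-29.5,0],"dr":[0,0,-8.4],"hand":1},{"slide":[-33,-29.5,0],"dr":[0,0,-8.4],"hand":1},{"slide":[-33,-29.5,0],"dr":[0,0,-8.4],"hand":1},{"slide":[-33,-29.5,0],"dr":[0,0,-8.4],"hand":1},{"slide":[-33,-29.5,0],"dr":[0,0,-8.4],"hand":1},{"slide":[-33,-29.5,0],"dr":[0,0,-8.4],"hand":1},{"slide":[-33,-29.5,0],"dr":[0,0,-8.4],"hand":1},{"slide":[-33,-29.5,0],"dr":[0,0,-8.4],"hand":1},{"slide":[-33,-29.5,0],"dr":[0,0,-8.4],"hand":1},{"slide":[-33,-29.5,0],"dr":[0,0,-8.4],"hand":1}]'
python3 - <<'E'
from h import *
snap('wrist','w1.png');s=sensors.sense();print(s['eef_pos'],s['orientation'],s['time'])
E
```

```text
time: 1.48
eef_pos: [0.4197, 0.2041, 0.2312]
orientation: [-0.0, 0.093, 0.996, 0.0]
wrist_force: [0.1, -0.2, -0.4]
grip_width: 0.0857
gripper_force: 0.0
[0.41976287 0.20387562 0.2312098 ] [-1.37258213e-04  9.34058490e-02  9.95628107e-01  1.78393555e-05] 1.525
```

View pics/w1.png

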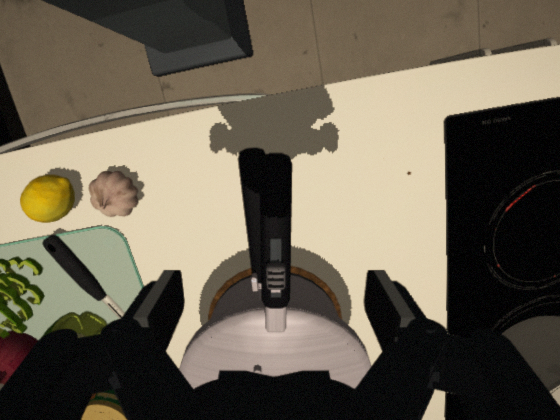

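The wrist view shows the lid handle at column ≈276, centred between the fingers (180 and 370), with the pot handle to its left. I'll descend and close to a loose fork.

```bash
python3 -m handwheel '[{"slide":[0,0,6],"dr":[0,0,0],"hand":1},{"slide":[0,0,10],"dr":[0,0,0],"hand":1},{"slide":[0,0,12.7],"dr":[0,0,0],"hand":0.4},{"slide":[0,0,12.7],"dr":[0,0,0],"hand":0},{"slide":[0,0,12.7],"dr":[0,0,0],"hand":-0.1},{"slide":[0,0,12.7],"dr":[0,0,0],"hand":-0.1},{"slide":[0,0,12.7],"dr":[0,0,0],"hand":-0.1}]'
python3 - <<'E'
from h import *
c=snap('scene','s2.png');cv2.imwrite('pics/s2c.png',cv2.resize(c['color'][100:260,100:330,::-1],None,fx=3.4,fy=3.4))
E
```

```text
time: 2.4
eef_pos: [0.4208, 0.2032, 0.1052]
orientation: [0.001, 0.094, 0.996, 0.001]
wrist_force: [0.1, -0.1, -0.7]
grip_width: 0.0386
gripper_force: 0.0
```

View pics/s2c.png

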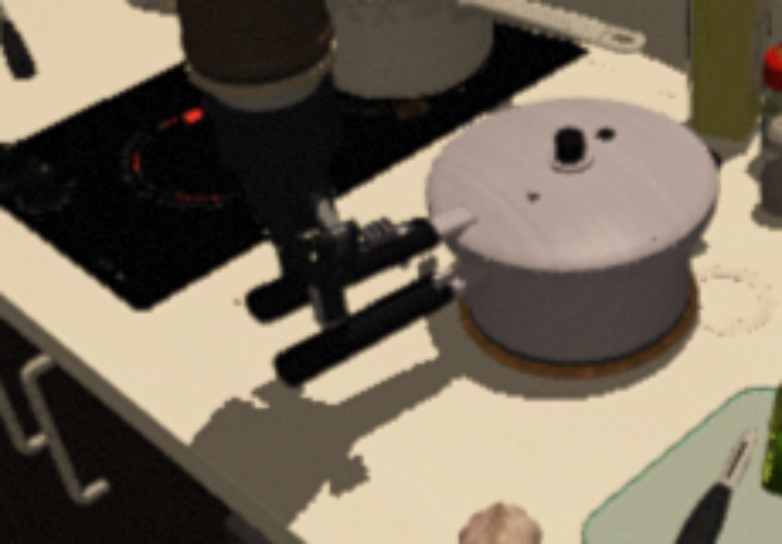

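The fork straddles the lid handle beyond the button and clears the pot handle. Now I turn it anticlockwise about the pot axis.

```bash
python3 -m handwheel '[{"slide":[-0.01,-0.72,0],"dr":[0,0,-2],"hand":-0.1},{"slide":[-0.05,-1.43,0],"dr":[0,0,-4],"hand":-0.1},{"slide":[-0.11,-2.15,0],"dr":[0,0,-6],"hand":-0.1},{"slide":[-0.2,-2.86,0],"dr":[0,0,-8],"hand":-0.1},{"slide":[-0.31,-3.57,0],"dr":[0,0,-10],"hand":-0.1},{"slide":[-0.45,-4.27,0],"dr":[0,0,-12],"hand":-0.1},{"slide":[-0.61,-4.97,0],"dr":[0,0,-14],"hand":-0.1},{"slide":[-0.8,-5.66,0],"dr":[0,0,-16],"hand":-0.1},{"slide":[-1.01,-6.35,0],"dr":[0,0,-18],"hand":-0.1},{"slide":[-1.01,-6.35,0],"dr":[0,0,-18],"hand":-0.1}]'; python3 -c "
from h import *
snap('scene','s3.png')"
```

```text
time: 3.7
eef_pos: [0.4186, 0.1383, 0.1047]
orientation: [0.0, -0.062, 0.998, 0.0]
wrist_force: [0.2, -0.0, 0.2]
grip_width: 0.0383
gripper_force: 0.0
```

Run:
```python
from h import *
a=load('s3.png')['color'][100:260,100:330,::-1];c=snap('top','t3.png')['color'][95:275,150:310,::-1]
f=lambda i,w,h:cv2.resize(i,(w,h),interpolation=cv2.INTER_CUBIC)
cv2.imwrite('pics/m3.png',np.hstack([f(a,440,306),f(c,272,306)]))
```

```text
(no output)
```

View pics/m3.png

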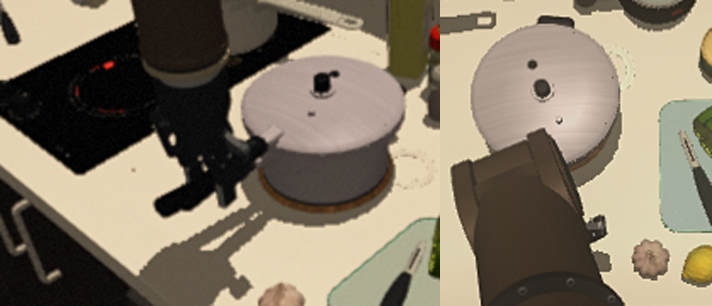

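The mosaic shows the handle following inside the fork, with the lid still high and now about 11° past the pot handle. I'll go on in smaller steps and read the force after each.

```bash
python3 -m handwheel '[{"slide":[-0.01,-0.54,0],"dr":[0,0,-1.5],"hand":-0.1},{"slide":[-0.03,-1.08,0],"dr":[0,0,-3],"hand":-0.1},{"slide":[-0.06,-1.61,0],"dr":[0,0,-4.5],"hand":-0.1},{"slide":[-0.11,-2.15,0],"dr":[0,0,-6],"hand":-0.1}]'; python3 -c "
from h import *
snap('scene','s4.png')"
python3 -m handwheel '[{"slide":[-0.01,-0.54,0],"dr":[0,0,-1.5],"hand":-0.1},{"slide":[-0.03,-1.08,0],"dr":[0,0,-3],"hand":-0.1},{"slide":[-0.06,-1.61,0],"dr":[0,0,-4.5],"hand":-0.1}]'; python3 -c "
from h import *
snap('scene','s5.png')
for f in ('s1','s3','s4','s5'):
  g=load(f+'.png')['color'][120:160,220:320].astype(int).sum(2)
  ys,xs=np.where(g<130); print(f,xs.mean()+220,ys.mean()+120,len(xs), [int(np.argmax(g[:,k]>300)) for k in (30,70)])
"
```

```text
time: 4.3
eef_pos: [0.4222, 0.117, 0.1043]
orientation: [0.0, -0.115, 0.993, 0.0]
wrist_force: [1.2, 1.8, 0.4]
grip_width: 0.0389
gripper_force: 0.6
time: 4.72
eef_pos: [0.4263, 0.1014, 0.1043]
orientation: [-0.0, -0.154, 0.988, -0.0]
wrist_force: [-0.0, 2.3, -0.5]
grip_width: 0.0381
gripper_force: 0.6
s1 241.33958724202625 131.44652908067542 533 [9, 0]
s3 240.96584440227704 131.39468690702088 527 [9, 0]
s4 237.20119225037257 134.2026825633383 671 [9, 0]
s5 235.92740926157697 135.38297872340425 799 [9, 0]
```

```bash
cat >> h.py <<'E'
def knob(f):
    c=load(f+'.png');g=c['color'][132:158,258:276].astype(int).sum(2)
    ys,xs=np.where(g<120);print(f,'knob',(xs.mean()+258).round(2),(ys.mean()+132).round(2),len(xs))
E
python3 -c "
from h import *
for f in ('s1','s3','s4','s5'): knob(f)"
python3 -m handwheel '[{"slide":[-0.01,-0.54,0],"dr":[0,0,-1.5],"hand":-0.1},{"slide":[-0.03,-1.08,0],"dr":[0,0,-3],"hand":-0.1}]'; python3 -c "
from h import *
snap('scene','s6.png');knob('s6')"
```

```text
s1 knob 267.09 142.43 67
s3 knob 268.39 142.57 69
s4 knob 268.53 142.34 68
s5 knob 268.3 142.3 69
time: 5.03
eef_pos: [0.4297, 0.0913, 0.1042]
orientation: [-0.0, -0.18, 0.984, -0.0]
wrist_force: [-0.2, 0.8, -0.5]
grip_width: 0.0386
gripper_force: 0.2
s6 knob 268.32 142.51 69
```

```bash
python3 -m handwheel '[{"slide":[-0.01,-0.54,0],"dr":[0,0,-1.5],"hand":-0.1},{"slide":[-0.03,-1.08,0],"dr":[0,0,-3],"hand":-0.1}]'; python3 -c "
from h import *
snap('scene','s7.png');knob('s7')"
python3 -m handwheel '[{"slide":[-0.01,-0.54,0],"dr":[0,0,-1.5],"hand":-0.1},{"slide":[-0.03,-1.08,0],"dr":[0,0,-3],"hand":-0.1}]'; python3 -c "
from h import *
snap('scene','s8.png');knob('s8')"
```

```text
time: 5.32
eef_pos: [0.4338, 0.0814, 0.1043]
orientation: [-0.0, -0.206, 0.979, 0.0]
wrist_force: [-2.8, 1.7, 0.7]
grip_width: 0.0385
gripper_force: 1.6
s7 knob 268.01 145.44 72
time: 5.62
eef_pos: [0.4358, 0.0781, 0.1041]
orientation: [-0.001, -0.233, 0.972, 0.004]
wrist_force: [-15.9, 39.2, 4.3]
grip_width: 0.0383
gripper_force: 21.2
s8 knob 267.75 145.65 75
```

The lid dropped: the knob fell 3 px, about 10 mm, and it then met the stop at 42 N. I'll turn back clockwise straight away.

```bash
python3 -m handwheel '[{"slide":[-0.05,1.43,0],"dr":[0,0,4],"hand":-0.1},{"slide":[-0.11,2.15,0],"dr":[0,0,6],"hand":-0.1},{"slide":[-0.2,2.86,0],"dr":[0,0,8],"hand":-0.1},{"slide":[-0.31,3.57,0],"dr":[0,0,10],"hand":-0.1},{"slide":[-0.31,3.57,0],"dr":[0,0,10],"hand":-0.1}]'; python3 -c "
from h import *
snap('scene','s9.png');knob('s9')"
```

```text
time: 6.3
eef_pos: [0.4254, 0.1053, 0.1043]
orientation: [0.0, -0.145, 0.989, -0.0]
wrist_force: [0.3, -0.8, 0.4]
grip_width: 0.0383
gripper_force: 0.0
s9 knob 267.04 145.44 71
```

```bash
python3 -m handwheel '[{"slide":[-0.03,1.08,0],"dr":[0,0,3],"hand":-0.1},{"slide":[-0.11,2.15,0],"dr":[0,0,6],"hand":-0.1},{"slide":[-0.25,3.21,0],"dr":[0,0,9],"hand":-0.1},{"slide":[-0.45,4.27,0],"dr":[0,0,12],"hand":-0.1},{"slide":[-0.7,5.32,0],"dr":[0,0,15],"hand":-0.1},{"slide":[-1.01,6.35,0],"dr":[0,0,18],"hand":-0.1}]'
python3 -m handwheel '[{"slide":[-0.01,0.72,0],"dr":[0,0,2],"hand":-0.1},{"slide":[-0.03,1.08,0],"dr":[0,0,3],"hand":-0.1},{"slide":[-0.04,1.25,0],"dr":[0,0,3.5],"hand":-0.1},{"slide":[-0.04,1.25,0],"dr":[0,0,3.5],"hand":-0.1}]'; python3 -c "
from h import *
snap('scene','s10.png');knob('s10')"
```

```text
time: 7.1
eef_pos: [0.4172, 0.1685, 0.1044]
orientation: [0.0, 0.012, 1.0, -0.0]
wrist_force: [0.2, -1.0, 0.4]
grip_width: 0.0384
gripper_force: 0.6
time: 7.6
eef_pos: [0.4176, 0.1812, 0.1043]
orientation: [0.0, 0.042, 0.999, 0.0]
wrist_force: [-0.4, 0.4, -0.4]
grip_width: 0.0382
gripper_force: 0.1
s10 knob 267.38 145.38 66
```

```bash
python3 -m handwheel '[{"slide":[0,0.18,0],"dr":[0,0,0.5],"hand":-0.1},{"slide":[-0.01,0.36,0],"dr":[0,0,1],"hand":-0.1},{"slide":[-0.01,0.54,0],"dr":[0,0,1.5],"hand":-0.1}]'
python3 -m handwheel '[{"slide":[0,0.18,0],"dr":[0,0,0.5],"hand":-0.1},{"slide":[0,0.27,0],"dr":[0,0,0.8],"hand":-0.1}]'
```

```text
time: 8.02
eef_pos: [0.418, 0.1868, 0.1043]
orientation: [-0.0, 0.056, 0.998, -0.0]
wrist_force: [0.4, -0.7, 1.1]
grip_width: 0.0386
gripper_force: 0.7
time: 8.28
eef_pos: [0.4181, 0.1894, 0.1043]
orientation: [-0.0, 0.062, 0.998, -0.0]
wrist_force: [-2.0, -1.8, 1.6]
grip_width: 0.0385
gripper_force: 1.0
```

```bash
python3 -m handwheel '[{"slide":[0,0.15,0],"dr":[0,0,0.4],"hand":-0.1},{"slide":[0,0.15,0],"dr":[0,0,0.4],"hand":-0.1}]'
python3 -m handwheel '[{"slide":[0,0.15,0],"dr":[0,0,0.4],"hand":-0.1},{"slide":[0,0.15,0],"dr":[0,0,0.4],"hand":-0.1}]'
```

```text
time: 8.52
eef_pos: [0.4182, 0.1905, 0.1042]
orientation: [-0.0, 0.066, 0.998, -0.0]
wrist_force: [-2.2, -4.1, 3.1]
grip_width: 0.0379
gripper_force: 2.2
time: 8.78
eef_pos: [0.4183, 0.1909, 0.1041]
orientation: [-0.001, 0.07, 0.998, -0.001]
wrist_force: [-2.2, -7.9, 3.3]
grip_width: 0.0388
gripper_force: 4.0
```

The stop is reached: commanded motion no longer moves the tool, and the force is 8 N. I'll back off, open, lift and look.

```bash
python3 -m handwheel '[{"slide":[0,-0.4,0],"dr":[0,0,0],"hand":-0.1},{"slide":[0,-0.6,0],"dr":[0,0,0],"hand":0.6},{"slide":[0,-0.6,0],"dr":[0,0,0],"hand":1},{"slide":[0,-0.6,-5],"dr":[0,0,0],"hand":1},{"slide":[0,-0.6,-10],"dr":[0,0,0],"hand":1},{"slide":[0,-0.6,-13],"dr":[0,0,0],"hand":1},{"slide":[0,-0.6,-13],"dr":[0,0,0],"hand":1}]'
python3 - <<'E'
from h import *
c=snap('wrist','w11.png');d=snap('scene','s11.png');knob('s11')
f=lambda i,w,h:cv2.resize(i,(w,h),interpolation=cv2.INTER_CUBIC)
cv2.imwrite('pics/m11.png',np.hstack([f(c['color'][110:370,180:380,::-1],385,500),f(d['color'][130:230,170:250,::-1],400,500)]))
E
```

```text
time: 9.65
eef_pos: [0.4192, 0.1875, 0.2366]
orientation: [0.002, 0.069, 0.998, 0.002]
wrist_force: [0.4, -0.2, -0.8]
grip_width: 0.0853
gripper_force: 0.0
s11 knob 267.4 146.09 67
```

View pics/m11.png

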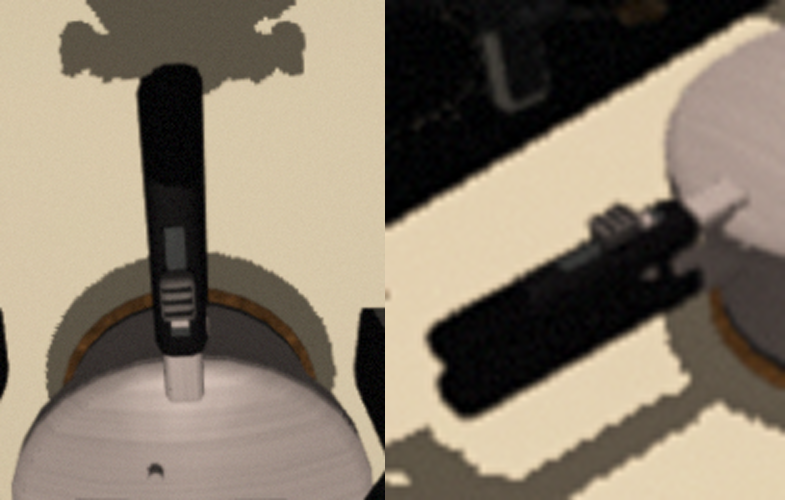

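The handles now lie one above the other in both views. The button is at wrist crop (177,297). I'll locate it in tool axes.

Run:
```python
from h import *
from scipy.spatial.transform import Rotation as Ro
c=load('w11.png');s=sensors.sense();q=s['orientation'];R=Ro.from_quat([q[1],q[2],q[3],q[0]]).as_matrix()
o=np.array([.6225,.164])
for n,x,y,z in(('but',177,297,.134),('butout',177,278,.134),('end',170,72,.122),('start',180,350,.122)):
    p=ray(c,180+x*200/385,110+y*.52,z);d=p[:2]-o
    print(n,p.round(4),'r',np.hypot(*d).round(4),np.degrees(np.arctan2(d[1],d[0])).round(2),'tool cm',(R.T@(p-s['eef_pos'])*100).round(2))
```

```text
but [0.4689 0.1789 0.134 ] r 0.1543 174.47 tool cm [-5.18 -0.06 10.  ]
butout [0.4596 0.1802 0.134 ] r 0.1637 174.32 tool cm [-4.24 -0.06 10.  ]
end [0.3715 0.1898 0.122 ] r 0.2523 174.12 tool cm [ 4.62 -0.32 11.2 ]
start [0.5043 0.1753 0.122 ] r 0.1187 174.55 tool cm [-8.73  0.07 11.2 ]
```

```bash
python3 -m handwheel '[{"slide":[-1,-0.28,0],"dr":[0,0,-2.2],"hand":-1},{"slide":[-1,-0.28,5],"dr":[0,0,-2.2],"hand":-1},{"slide":[-1,-0.28,9],"dr":[0,0,-2.2],"hand":-1},{"slide":[-1,-0.28,9.5],"dr":[0,0,-2.2],"hand":-1},{"slide":[-1,-0.28,10.1],"dr":[0,0,-2.2],"hand":-1},{"slide":[-1,-0.28,10.4],"dr":[0,0,-2.2],"hand":-1},{"slide":[-1,-0.28,10.4],"dr":[0,0,-2.2],"hand":-1}]'
python3 -m handwheel '[{"slide":[0,0,0.2],"dr":[0,0,0],"hand":-1},{"slide":[0,0,0.4],"dr":[0,0,0],"hand":-1},{"slide":[0,0,0.4],"dr":[0,0,0],"hand":-1}]'
python3 - <<'E'
from h import *
d=snap('scene','s12.png')
cv2.imwrite('pics/s12c.png',cv2.resize(d['color'][110:230,150:290,::-1],None,fx=4.5,fy=4.5,interpolation=cv2.INTER_CUBIC))
E
```

```text
time: 10.62
eef_pos: [0.4279, 0.1826, 0.131]
orientation: [0.001, 0.05, 0.999, 0.0]
wrist_force: [0.3, 0.2, -0.1]
grip_width: 0.0001
gripper_force: 0.0
time: 11.0
eef_pos: [0.4273, 0.1823, 0.1263]
orientation: [-0.0, 0.05, 0.999, -0.0]
wrist_force: [0.2, -0.0, 0.7]
grip_width: -0.0004
gripper_force: 0.0
```

View pics/s12c.png

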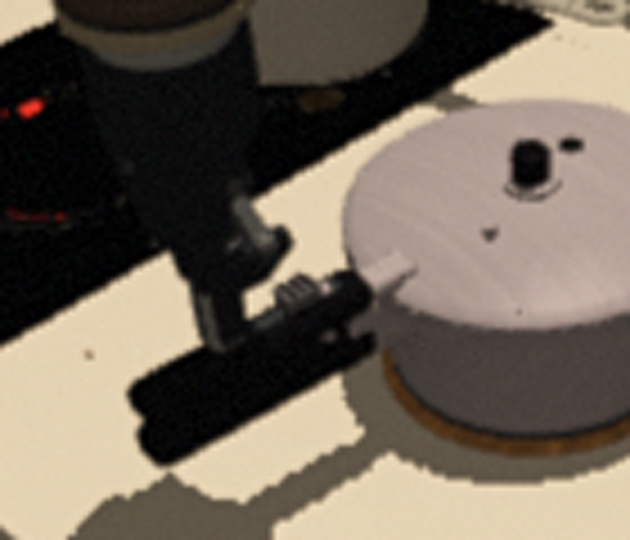

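The shut fingers (crop ≈(215,335)) stand just above the handle, outboard of the button (295,290). Now I push inwards.

```bash
python3 -m handwheel '[{"slide":[-0.4,0,0],"dr":[0,0,0],"hand":-1},{"slide":[-0.8,0,0],"dr":[0,0,0],"hand":-1},{"slide":[-1.2,0,0],"dr":[0,0,0],"hand":-1},{"slide":[-1.5,0,0],"dr":[0,0,0],"hand":-1},{"slide":[-1.8,0,0],"dr":[0,0,0],"hand":-1}]'
python3 -m handwheel '[{"slide":[-0.3,0,0],"dr":[0,0,0],"hand":-1},{"slide":[-0.6,0,0],"dr":[0,0,0],"hand":-1},{"slide":[-0.8,0,0],"dr":[0,0,0],"hand":-1}]'
python3 -m handwheel '[{"slide":[-0.2,0,0],"dr":[0,0,0],"hand":-1},{"slide":[-0.4,0,0],"dr":[0,0,0],"hand":-1}]'
```

```text
time: 11.68
eef_pos: [0.4455, 0.1804, 0.1263]
orientation: [-0.0, 0.05, 0.999, -0.0]
wrist_force: [-0.6, 0.5, 1.1]
grip_width: -0.0003
gripper_force: 0.0
time: 12.05
eef_pos: [0.4531, 0.1797, 0.1262]
orientation: [-0.0, 0.05, 0.999, -0.0]
wrist_force: [-1.6, 0.0, -0.0]
grip_width: 0.0001
gripper_force: 0.8
time: 12.3
eef_pos: [0.4572, 0.1793, 0.1263]
orientation: [-0.0, 0.05, 0.999, -0.0]
wrist_force: [-0.6, 1.0, 0.4]
grip_width: -0.0
gripper_force: 0.8
```

```bash
for i in 1 2; do python3 -m handwheel '[{"slide":[-0.2,0,0],"dr":[0,0,0],"hand":-1},{"slide":[-0.2,0,0],"dr":[0,0,0],"hand":-1}]'; done
```

```text
time: 12.55
eef_pos: [0.4595, 0.1791, 0.1263]
orientation: [0.0, 0.05, 0.999, 0.0]
wrist_force: [0.0, 0.4, 0.4]
grip_width: 0.0003
gripper_force: 0.2
time: 12.8
eef_pos: [0.4615, 0.1789, 0.1263]
orientation: [0.0, 0.05, 0.999, 0.0]
wrist_force: [-0.3, 0.6, -0.1]
grip_width: -0.0003
gripper_force: 0.3
```

```bash
python3 -m handwheel '[{"slide":[-0.2,0,0],"dr":[0,0,0],"hand":-1},{"slide":[-0.2,0,0],"dr":[0,0,0],"hand":-1}]';  python3 -m handwheel '[{"slide":[-0.2,0,0],"dr":[0,0,0],"hand":-1},{"slide":[-0.2,0,0],"dr":[0,0,0],"hand":-1}]'
python3 - <<'E'
from h import *
d=snap('scene','s13.png');knob('s13')
cv2.imwrite('pics/s13c.png',cv2.resize(d['color'][110:230,150:290,::-1],None,fx=4.5,fy=4.5,interpolation=cv2.INTER_CUBIC))
E
```

```text
time: 13.05
eef_pos: [0.4635, 0.1787, 0.1263]
orientation: [0.0, 0.05, 0.999, 0.0]
wrist_force: [-1.4, 0.7, -0.0]
grip_width: -0.0001
gripper_force: 0.3
time: 13.3
eef_pos: [0.465, 0.1784, 0.1263]
orientation: [-0.0, 0.05, 0.999, -0.0]
wrist_force: [-1.7, 0.8, 1.5]
grip_width: -0.0001
gripper_force: 1.4
s13 knob 267.47 145.88 66
```

View pics/s13c.png

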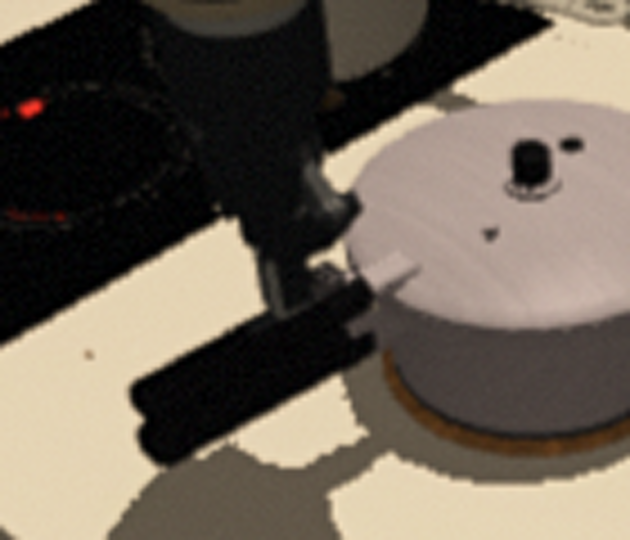

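The button has moved in, to about (325,272) in the crop. I'll keep pushing gently until the end stop is felt.

```bash
python3 -m handwheel '[{"slide":[-0.2,0,0],"dr":[0,0,0],"hand":-1},{"slide":[-0.2,0,0],"dr":[0,0,0],"hand":-1}]';  python3 -m handwheel '[{"slide":[-0.15,0,0],"dr":[0,0,0],"hand":-1},{"slide":[-0.15,0,0],"dr":[0,0,0],"hand":-1}]'
```

```text
time: 13.6
eef_pos: [0.4661, 0.1779, 0.1261]
orientation: [-0.001, 0.05, 0.999, -0.0]
wrist_force: [-5.0, -0.6, 2.9]
grip_width: -0.0002
gripper_force: 2.9
time: 13.85
eef_pos: [0.4666, 0.1777, 0.1259]
orientation: [-0.002, 0.05, 0.999, -0.001]
wrist_force: [-8.9, 0.7, 5.9]
grip_width: 0.0002
gripper_force: 4.6
```

```bash
python3 -m handwheel '[{"slide":[-0.15,0,0],"dr":[0,0,0],"hand":-1},{"slide":[-0.15,0,0],"dr":[0,0,0],"hand":-1}]'
```

```text
time: 14.1
eef_pos: [0.4667, 0.1777, 0.1257]
orientation: [-0.003, 0.05, 0.999, -0.001]
wrist_force: [-13.9, 0.1, 10.2]
grip_width: -0.0001
gripper_force: 6.9
```

It's at the end stop, with 14 N and no further motion. I'll retreat and check.

```bash
python3 -m handwheel '[{"slide":[0.6,0,0],"dr":[0,0,0],"hand":-1},{"slide":[2.5,0,0],"dr":[0,0,0],"hand":-1},{"slide":[5,0,-5],"dr":[0,0,0],"hand":-1},{"slide":[5,0,-11],"dr":[0,0,0],"hand":-1},{"slide":[5,0,-11],"dr":[0,0,0],"hand":-1},{"slide":[5,0,-11],"dr":[0,0,0],"hand":-1}]'
python3 - <<'E'
from h import *
c=snap('wrist','w14.png');d=snap('scene','s14.png');knob('s14')
f=lambda i,w,h:cv2.resize(i,(w,h),interpolation=cv2.INTER_CUBIC)
cv2.imwrite('pics/m14.png',np.hstack([f(c['color'][110:370,180:380,::-1],385,500),f(d['color'][130:230,170:250,::-1],400,500)]))
E
```

```text
time: 14.85
eef_pos: [0.4208, 0.183, 0.2364]
orientation: [0.001, 0.05, 0.999, 0.0]
wrist_force: [0.1, -0.6, 0.3]
grip_width: 0.0
gripper_force: 0.0
s14 knob 267.83 145.42 65
```

View pics/m14.png

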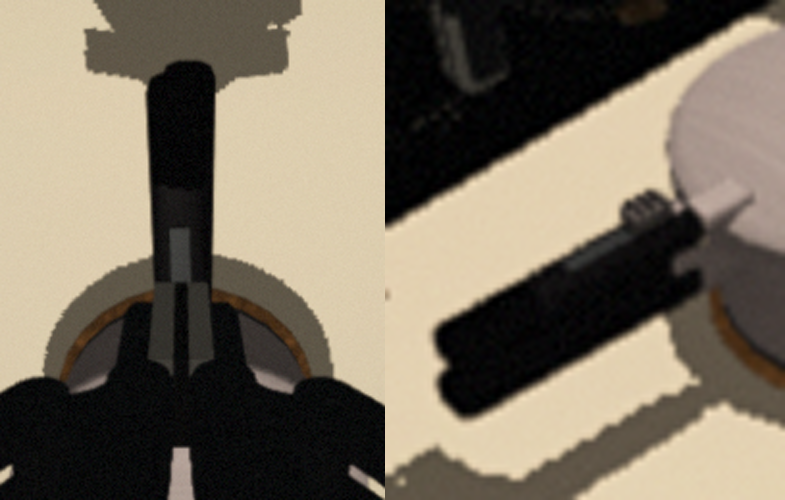

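The final view shows the handles in line, the button fully in (scene crop (645,208)), the lid down and the gripper clear.

```bash
python3 -c "
from h import *
print(order.finish_job())"
```

```text
the job is handed in; nothing more can be done
None
```

I handed the job in at about 15 s: the lid is down and turned clockwise to its stop with its handle over the pot's, and the catch is pushed in to its end stop. I kept the arm clear of the garlic, lemon and spoon, and the highest force I read was about 42 N, against the lid's stop just past the gap; the hand-in returned no verdict.

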